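Set the bench mill's speed and hold its bayonet lid at the pulse mark

ROBOT

A 7-joint arm with a two-finger parallel gripper is mounted at the origin on a cart in front of the work surface, level with it; the furniture and walls round the work are solid. World frame = base frame: x ahead of the robot, y to its left, z up, the work surface at z = 0. Lengths are in m, angles in rad, forces in N, time in s.
With the tool pointing down it reaches from about 0.35 to 0.9 m from the base axis. Payload 8.1 kg.
Tool frame: the origin (TCP) lies midway between the tips of the shut fingers; the grasp point (between the pads) lies 19 mm behind it; z points along the fingers, y is the direction in which the jaws open and shut (so a half turn about z gives the same grasp; the last joint's range is limited). The gripper opens to 85 mm and grips with 20 to 120 N. Pads are 22 mm wide; open, the fingers measure 114 mm over their backs; the gripper's body (76 mm by 85 mm) begins 54 mm behind the grasp point. The pads swing forward as they close: fully open they stand 13 mm farther back than shut.
Start: joints at [-1.282, 0.434, 0.025, 1.573, -0.012, 1.134, -0.075], TCP at [0.239, 0.578, 0.231] pointing down, gripper open.
Joint ranges: [-2.62, 2.62], [-0.44, 2.09], [-1.27, 1.32], [0.08, 2.57], [-1.32, 4.46], [0.12, 2], [-2.74, 2.74]. Speed limits (rad/s): [2.22, 2.22, 3.01, 3.01, 3.14, 3.14, 3.14].

INTERFACE

Orientations are given as a rotation vector (axis times angle).
In Python, from workcell import readout, cams, env gives the robot as it stands. The module is installed in compiled form; this text tells all that it offers.
- The arm moves only by the tool apply_moves, never from a script. Its argument "targets" is one flat list of numbers, 7 for each row, row after row: the opening, from 0 (shut) to 1 (fully open), then the shift along the tool's x, y, z in mm, then the turn, a rotation vector about the tool's x, y, z in degrees. In form: [fingers, dx, dy, dz, rx, ry, rz, fingers, dx, dy, dz, rx, ry, rz, ...]. A call has 1 to 10 rows; each row shifts and turns the commanded pose from where the row before left it, along the tool's axes as they then stand; what a row does not reach is not made up. A row lasts 1/12 s, in which the tool goes at most 41.7 mm and 7.16 degrees, less where a joint would pass 70% of its speed; a pose out of reach is approached as far as the arm can. A call is refused whole if a number of a shift passes 41.7 or a number of a turn 7.16, either way. A call with a gripper value outside its range is refused whole. The fingers move at their own pace and stop on an object; "grip_force" is the grip in N (left out, the last holds). Time passes only in rows, so rows that do not move let the fingers close. It gives the time, the measured TCP pose, the force and the opening at its end, in the units of the state.
- readout.observe(): the state, without advancing time (a new reading comes with each control period).
- cams.camera(name): name is "scene" or "top" or "wrist"; returns a dict with "image" (400x640x3 uint8, red, green, blue), "mtx" (3x3 intrinsics, pixels), "cam_to_world" (4x4, takes a point from camera to world coordinates). Camera axes: x right, y up, looking along -z (the intrinsics and any distortion apply to the point x, -y, -z); pixel columns grow to the right and rows downward; lengths in m; the calibration is good to about 2 mm. A picture is of the moment at which its call begins. There is no depth.
- env.hand_in(): hands the job in, once; it reports no verdict.
The state is a dict: "time_s": time; "joints": joint angles; "qvel": joint speeds; "joint_efforts": joint torques, N m; "position": TCP position; "orientation": TCP orientation; "wrist_force": force on the tool from outside, world axes, zero at the start; "wrist_torque": the same for the moment, N m; "opening": finger opening in m.
Only numpy, scipy, OpenCV 4.12 (cv2) and the standard library are available. Lean on these libraries where they do the work, as an engineer would, in place of code of your own. Each camera call takes 0.05 s, during which the arm holds its last target. There are 200 camera calls.

TASK

The small bench mill is loaded with rosin and needs a pulse at speed 2. First set its speed lever to the middle mark (two studs), then fit the loose lid into the mill's bayonet collar and turn it clockwise to the bar mark half way round to the lock, and finish still gripping it there, because a spring in the mill turns it back as soon as it is let go. Do not turn the lid on into the lock click, and do not disturb the other things on the table.

Things in the scene. Friction and masses are not known exactly. Their poses are not given: they have to be found in the camera images.
- mill: Grey bench mill, fixed. Origin on the table under the axis of its round chamber (124 mm outside diameter, 93 mm high, aluminium collar on top to 100 mm). x points from the console (62 mm high, its front 172 mm before the axis, at negative x; 136 mm wide in y) to the black battery pack behind (x 59 to 125 mm, 88 mm high); z up.
- mill_collar (a point): Centre of the top face of the bayonet collar, 100 mm above the table on the chamber axis; axes as the mill's. A flat aluminium ring 8 mm thick, 100 mm outside, 69 mm bore with 1.8 mm chamfer, with two entry gaps 13.4 mm wide, out to 43.7 mm from the axis, at the mill's +x and -x. Under it is 12 mm of room in which the lid's lugs turn.
- entry_mark (a point): Round stud on the grey shoulder outside the collar, at the front entry gap (mill x = -56 mm, y = 0); the rear gap has another. The lid goes in with its noses at these studs.
- pulse_mark (a point): Single raised bar on the shoulder, 45 degrees clockwise (seen from above) of the front entry stud, 56 mm from the axis: the pulse mark, half way to the lock. The rear stud has one too. A double bar 87 degrees clockwise of each stud marks the lock.
- lock_ring (a joint): Spring-return ring under the collar whose two notches take the lid's lugs (1.7 mm play each side, so it lags the lid by about 0.05 rad). rad, 0 = notches under the entry gaps, growing as the lid turns clockwise from above; pulse mark 0.785, catches felt from about 1.05, lock click about 1.4, stop 1.57. Its spring turns it back: 0.04 N m at 0, 0.10 N m at the pulse mark.
- speed_lever (a joint): Speed lever on the console, upright axis, steel arm to the front with a black upright knob. rad, growing counter-clockwise from above (knob towards the mill's -y): 0 = speed 1 (one stud), 0.6 = speed 2 (two studs; arm straight along the mill's -x), 1.2 = speed 3 (three studs). Stays where it is left; takes about 1.5 N at the knob to move.
- lever_knob (a point): Centre of the top of the lever's knob: round, 15 mm in diameter, upright sides from 75 to 103 mm above the table (the arm is below), 52 mm from the lever's axis.
- lever_pivot (a point): Top of the lever's axis, at mill x = -78 mm, y = 0, 74 mm above the table.
- mill_lid: Loose aluminium lid, 0.14 kg, standing upright. Origin: centre of the spigot's underside; x along the grip bar. Spigot 65 mm diameter, 19 mm long; at its foot lugs 10 mm wide, 8 high, out to 41.5 mm at +x and -x (either way round fits). Disc 92 mm diameter, 19 to 26 mm up, pointed noses over the lugs. Black grip bar 64 (x) x 16 (y) mm, 26 to 56 mm up. Fully in, the disc lies on the collar: origin 19 mm below its top.
- rosin_jar: Small round ochre jar, 39 mm diameter, 46 mm high, loose, origin at the centre of its underside; leave it alone.
- talc: White round tin, 33 mm diameter, 71 mm high, loose, origin at the centre of its underside; leave it alone.
- black_ink: Wide ink tin with a black rim, 69 mm diameter, 53 mm high, loose, origin at the centre of its underside; leave it alone.
Things that resemble listed ones, but are neither listed nor needed, are in the scene too. Leave any green or red look-alike of the mill_lid alone.

How it is judged:
On the way, in this order (a step that is already met when the one before it is completed fails the run):
1. the speed lever is at speed 2, the middle mark (value of joint speed_lever between 0.48 and 0.72 rad), for 0.3 s.
2. the lid is in the collar, its disc down on the ring and its lugs in the entry gaps, not yet turned (all of step 1 and z of mill_lid in the frame of mill_collar between -0.0215 and -0.0155 m and horizontal distance between mill_lid and mill_collar below 0.004 m and angle between mill_lid's own z axis and vertical below 0.06 rad and value of joint lock_ring below 0.2 rad), for 0.1 s.
3. the lid is turned clockwise to the pulse mark (z of mill_lid in the frame of mill_collar between -0.0215 and -0.0155 m and horizontal distance between mill_lid and mill_collar below 0.004 m and angle between mill_lid's own z axis and vertical below 0.06 rad and value of joint lock_ring between 0.61 and 0.96 rad and angle between the x axis of mill_lid and the x axis of mill, either way round between 0.55 and 1.06 rad), for 0.3 s.
At the end, for the whole second after the job is handed in: The lid is down in the collar (within 3.5 mm of fully in, upright, centred within 4 mm), turned clockwise so that the interlock ring stands 45 +- 10 degrees from the entry, still, with the fingers gripping the lid against the return spring; the speed lever is within 0.12 rad of the middle mark (all of step 1 and all of step 3 and velocity of joint lock_ring between -0.1 and 0.1 rad/s and contact force between the fingers and mill_lid above 1 N); the arm keeps its last pose, push and grip.
It fails at once if the lid is turned on into the lock click (value of joint lock_ring above 1.3 rad).
It fails at once if rosin_jar is pushed away or lifted (distance of rosin_jar from where it was at the start of the episode above 0.03 m).
It fails at once if talc is pushed away or lifted (distance of talc from where it was at the start of the episode above 0.03 m).
It fails at once if black_ink is pushed away or lifted (distance of black_ink from where it was at the start of the episode above 0.03 m).
It also fails if it takes over 61 s, if anything falls off the work surface, if the arm or the gripper's body presses on something with over 40 N, if the wrist force passes 120 N, or if a joint passes its speed limit or range.

## Working session

There is one attempt and no reset: what is moved stays moved. The work goes in short steps, Python scripts to look and compute and a tool call to move; the robot and the scene stay as the last step left them, time stands still between calls to the robot, and variables do not carry over. Pictures are saved under pics/ and viewed, about 8 in all and at most 12, crops included, and the job is handed in when it is done.

Besides the shell and the picture viewer there is one more tool, called after ">>>" by a JSON object that holds its "fn" and its "kwargs", one argument or row to a line. apply_moves: Moves the arm, as the interface text tells. Its arguments: {"type":"object","properties":{"targets":{"type":"array"},"grip_force":{"type":"number"}},"required":["targets"]}

```bash
mkdir -p pics
cat > h.py <<'E'
import numpy as np, cv2
from scipy.spatial.transform import Rotation as R
from workcell import readout, cams, env
def snap(n,f):
    c=cams.camera(n); cv2.imwrite(f'pics/{f}.png',c['image'][:,:,::-1]); np.savez(f'pics/{f}.npz',K=c['mtx'],T=c['cam_to_world']); return c
def ray(f,u,v,z):
    d=np.load(f'pics/{f}.npz');K,T=d['K'],d['T']
    p=np.linalg.inv(K)@[u,v,1]; d=T[:3,:3]@[p[0],-p[1],-p[2]]; o=T[:3,3]
    return o+d*(z-o[2])/d[2]
def proj(f,P):
    d=np.load(f'pics/{f}.npz');K,T=d['K'],d['T']
    q=T[:3,:3].T@(np.array(P)-T[:3,3]); p=K@[q[0],-q[1],-q[2]]; return p[:2]/p[2]
E
python3 - <<'E'
from h import *
for n in ('scene','top','wrist'):
    c=snap(n,n+'0'); print(n,c['cam_to_world'].round(3).tolist(),c['mtx'].round(1).tolist(),[k for k in c])
s=readout.observe(); print(s)
E
```

```text
scene [[0.875, 0.342, -0.342, 0.306], [-0.484, 0.595, -0.642, -0.286], [-0.016, 0.727, 0.686, 0.671], [0.0, 0.0, 0.0, 1.0]] [[368.2, 0.0, 321.2], [0.0, 368.2, 202.5], [0.0, 0.0, 1.0]] ['image', 'mtx', 'cam_to_world']
top [[-0.012, 0.986, -0.168, 0.4], [-1.0, -0.009, 0.018, 0.283], [0.017, 0.168, 0.986, 1.169], [0.0, 0.0, 0.0, 1.0]] [[492.6, 0.0, 320.2], [0.0, 492.6, 195.1], [0.0, 0.0, 1.0]] ['image', 'mtx', 'cam_to_world']
wrist [[0.382, -0.885, -0.266, 0.172], [0.924, 0.365, 0.111, 0.606], [-0.001, -0.288, 0.958, 0.372], [0.0, 0.0, 0.0, 1.0]] [[326.0, 0.0, 314.8], [0.0, 326.0, 199.8], [0.0, 0.0, 1.0]] ['image', 'mtx', 'cam_to_world']
{'time_s': 0.15, 'joints': array([-1.28158318,  0.43508926,  0.02497032,  1.57388106, -0.01162172,
        1.13397879, -0.07512124]), 'qvel': array([-0.00052561, -0.00217977,  0.00159834, -0.00238989, -0.0020817 ,
        0.00053263,  0.00153873]), 'joint_efforts': array([ 7.14182461e-04, -6.70883274e+01,  1.02521583e+00, -3.16446769e+01,
        1.55319093e-02,  9.02208150e-03, -5.00747902e-06]), 'position': array([0.23855587, 0.57727487, 0.23069254]), 'orientation': array([-6.11647970e-01, -3.08132544e+00,  1.88872581e-03]), 'wrist_force': array([-0.61533931,  0.12061517,  0.08078431]), 'wrist_torque': array([-0.00085258, -0.00398121, -0.03269978]), 'opening': 0.0851253282490727}
```

View pics/top0.png

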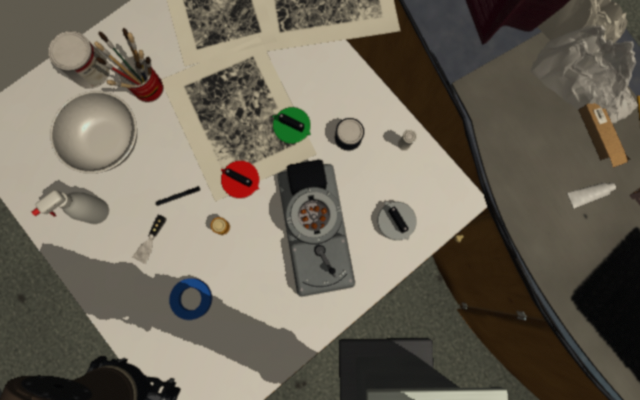

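View pics/scene0.png

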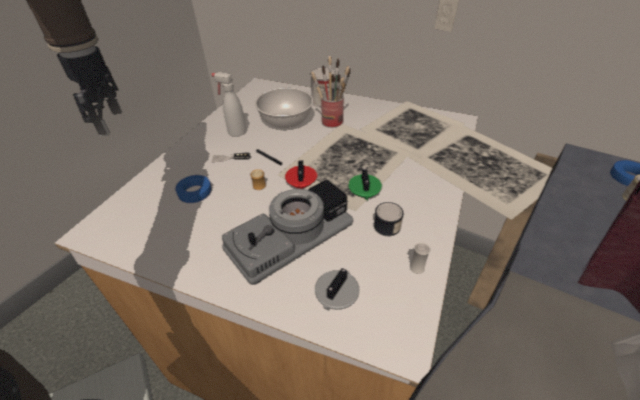

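The candidates for the lid are grey (396,220), green (291,125) and red (240,179) in the top view. Grey/aluminium fits the description. I'll confirm it in a crop, which also shows the mill and lever.

Run:
```python
from h import *
im=cv2.imread('pics/top0.png')[155:305,265:425]
cv2.imwrite('pics/c1.png',cv2.resize(im,None,fx=4,fy=4,interpolation=cv2.INTER_CUBIC))
```

```text
(no output)
```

View pics/c1.png

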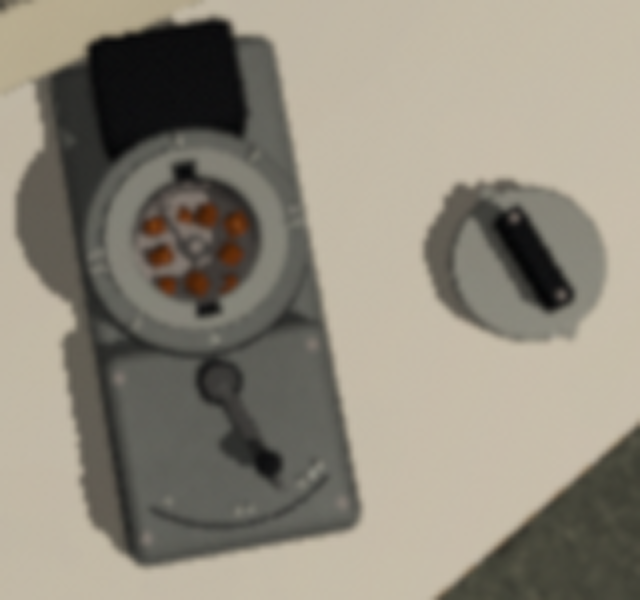

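Run:
```python
from h import *
def c(x,y,z): return ray('top0',265+(x+.5)/4-.5,155+(y+.5)/4-.5,z)
for n,x,y,z in [('coll',196.5,239,.1),('gapR',185,170,.1),('gapF',208,310,.1),('studF',215,340,.093),('studR',180,138,.093),('pivot',220,380,.074),('knob',265,462,.103),('barA',515,215,.056),('barB',560,297,.056),('barC',536,257.5,.056),('disc',530,262,.026),('noseF',576,337,.022)]:
    print(n,c(x,y,z).round(4))
d=c(215,340,.093)-c(180,138,.093);print('yaw mill',np.degrees(np.arctan2(-d[1],-d[0])))
d=c(208,310,.1)-c(185,170,.1);print('yaw mill',np.degrees(np.arctan2(-d[1],-d[0])))
d=c(515,215,.056)-c(560,297,.056);print('yaw lid',np.degrees(np.arctan2(d[1],d[0])))
d=c(480,190,.022)-c(576,337,.022);print('yaw lid nose',np.degrees(np.arctan2(d[1],d[0])))
s=readout.observe(); print(R.from_rotvec(s['orientation']).as_matrix().round(3), s['position'])
for n,u,v,h in [('jar',220,226,.046),('talc',408,134,.071),('ink',349,132,.053)]: print(n,ray('top0',u,v,h))
```

```text
coll [0.5401 0.2773 0.1   ]
gapR [0.5784 0.2833 0.1   ]
gapF [0.5012 0.2715 0.1   ]
studF [0.4854 0.2677 0.093 ]
studR [0.5976 0.2859 0.093 ]
pivot [0.4648 0.265  0.074 ]
knob [0.4191 0.2419 0.103 ]
barA [0.5579 0.0949 0.056 ]
barB [0.5107 0.071  0.056 ]
barC [0.5334 0.0838 0.056 ]
disc [0.5343 0.0821 0.026 ]
noseF [0.4906 0.0561 0.022 ]
yaw mill 9.19797991760824
yaw mill 8.70675537341727
yaw lid 26.815401965975454
yaw lid nose 31.357987363656562
[[-0.924  0.382 -0.   ]
 [ 0.382  0.924 -0.001]
 [-0.    -0.001 -1.   ]] [0.23855587 0.57727487 0.23069254]
jar [0.52252153 0.49105685 0.046     ]
talc [0.72945135 0.05702469 0.071     ]
ink [0.7406735  0.19232391 0.053     ]
```

Grey lid confirmed: aluminium disc, black bar, nose at crop (575,337). The mill's front faces the robot, yaw about 9°. The lever knob at crop (265,462) gives about 0.92 rad, between marks 2 and 3. I'll close the gripper centred on the knob's middle position, so the fingers push the knob to centre.

>>> {"fn": "apply_moves", "kwargs": {
  "targets": [1, -28.2, -23, 0, 0, 0, 0, 1, -28.2, -23, 0, 0, 0, 0, 1, -28.2, -23, 0, 0, 0, 0, 1, -28.2, -23, 0, 0, 0, 0, 1, -28.2, -23, 0, 0, 0, 0, 1, -28.2, -23, 0, 0, 0, 0, 1, -28.2, -23, 0, 0, 0, 0, 1, -28.2, -23, 0, 0, 0, 0, 1, -28.2, -23, 0, 0, 0, 0, 1, -28.2, -23, 0, 0, 0, 0]
}}

```text
time_s: 0.98
position: [0.4119, 0.2556, 0.2313]
orientation: [-0.612, -3.081, -0.0]
wrist_force: [0.9, 0.3, 0.3]
opening: 0.0854
```

>>> {"fn": "apply_moves", "kwargs": {
  "targets": [1, 0, 0, 0, 0, 0, -6.3, 1, 0, 0, 0, 0, 0, -6.3, 1, 0, 0, 0, 0, 0, -6.3, 1, 0, 0, 0, 0, 0, -6.3, 1, 0, 0, 0, 0, 0, -6.3, 1, 0, 0, 0, 0, 0, 0, 1, 0, 0, 0, 0, 0, 0]
}}

```text
time_s: 1.57
position: [0.4114, 0.2572, 0.2312]
orientation: [0.242, -3.132, 0.0]
wrist_force: [0.4, 0.1, 0.3]
opening: 0.0855
```

```bash
cat >> h.py <<'E'
def st():
    s=readout.observe(); M=R.from_rotvec(s['orientation']).as_matrix()
    print('t',s['time_s'],'p',s['position'].round(4),'yawY',np.degrees(np.arctan2(M[1,1],M[0,1])).round(2),'tz',M[:,2].round(3),'F',s['wrist_force'].round(1),'op',round(s['opening'],4),'j',s['joints'].round(2)); return s,M
def to(x,y,z=None):
    s,M=st(); p=s['position']; d=M.T@(np.array([x,y,p[2] if z is None else z])-p); print('tool shift mm',(d*1000).round(1))
E
python3 - <<'E'
from h import *
to(.4117,.2570,.079); snap('wrist','w1')
for n,P in [('coll',[.54,.277,.1]),('knob',[.4191,.2419,.103])]: print(n,proj('w1',P))
E
```

```text
t 1.5667 p [0.4114 0.2572 0.2312] yawY 98.84 tz [-0. -0. -1.] F [0.4 0.1 0.3] op 0.0855 j [-0.73  0.21  0.08  1.91 -0.02  1.03  1.08]
tool shift mm [ -0.3  -0.2 152.2]
coll [314.10330888 317.9937462 ]
knob [295.31891605 196.35324193]
```

View pics/w1.png

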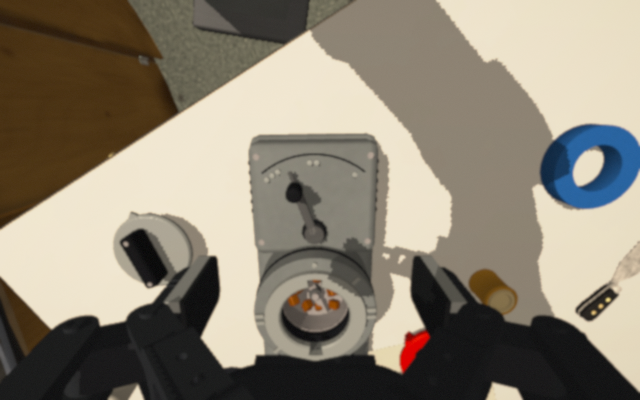

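The wrist view shows the knob at (293,190), left of the centre line, and the collar at (316,312). Both match the projections, so I'll descend and close.

>>> {"fn": "apply_moves", "kwargs": {
  "targets": [1, 0, 0, 30, 0, 0, 0, 1, 0, 0, 30, 0, 0, 0, 1, 0, 0, 30, 0, 0, 0, 1, 0, 0, 30, 0, 0, 0, 1, 0, 0, 22, 0, 0, 0, 1, 0, 0, 10, 0, 0, 0, 1, 0, 0, 0, 0, 0, 0, 1, 0, 0, 0, 0, 0, 0],
  "grip_force": 20
}}

```text
time_s: 2.28
position: [0.4116, 0.2575, 0.0797]
orientation: [0.246, -3.132, 0.0]
wrist_force: [-0.3, -0.1, 0.1]
opening: 0.0852
```

>>> {"fn": "apply_moves", "kwargs": {
  "targets": [0.6, 0, 0, 0, 0, 0, 0, 0.5, 0, 0, 0, 0, 0, 0, 0.4, 0, 0, 0, 0, 0, 0, 0.3, 0, 0, 0, 0, 0, 0, 0.2, 0, 0, 0, 0, 0, 0, 0.2, 0, 0, 0, 0, 0, 0, 0.2, 0, 0, 0, 0, 0, 0, 0.2, 0, 0, 0, 0, 0, 0, 0.2, 0, 0, 0, 0, 0, 0, 0.2, 0, 0, 0, 0, 0, 0]
}}

```text
time_s: 3.12
position: [0.4115, 0.2574, 0.0793]
orientation: [-0.248, 3.132, 0.0]
wrist_force: [-1.0, -1.3, 1.2]
opening: 0.0171
```

Run:
```python
from h import *
st()
```

```text
t 3.1167 p [0.4115 0.2574 0.0793] yawY 99.05 tz [ 0.  0. -1.] F [-1.  -1.3  1.2] op 0.0171 j [-0.71  0.41  0.06  2.08 -0.04  0.65  1.1 ]
```

>>> {"fn": "apply_moves", "kwargs": {
  "targets": [0.6, 0, 0, 0, 0, 0, 0, 0.8, 0, 0, 0, 0, 0, 0, 0.8, 0, 0, 0, 0, 0, 0, 1, 0, 0, -30, 0, 0, 0, 1, 0, 0, -30, 0, 0, 0, 1, 0, 0, -30, 0, 0, 0, 1, 0, 0, -30, 0, 0, 0]
}}

```text
time_s: 3.7
position: [0.4112, 0.2573, 0.2007]
orientation: [0.248, -3.132, -0.0]
wrist_force: [1.1, 0.7, -0.4]
opening: 0.0849
```

Run:
```python
from h import *
to(.50,.10,.2); snap('wrist','w2')
im=cv2.imread('pics/w2.png')
cv2.imwrite('pics/w2c.png',cv2.resize(im[100:350,60:400],None,fx=2.3,fy=2.3,interpolation=cv2.INTER_CUBIC))
```

```text
t 3.7 p [0.4112 0.2573 0.2007] yawY 99.05 tz [-0.  0. -1.] F [ 1.1  0.7 -0.4] op 0.0849 j [-0.73  0.24  0.08  1.95 -0.02  0.95  1.08]
tool shift mm [ -62.9 -169.4    0.7]
```

View pics/w2c.png

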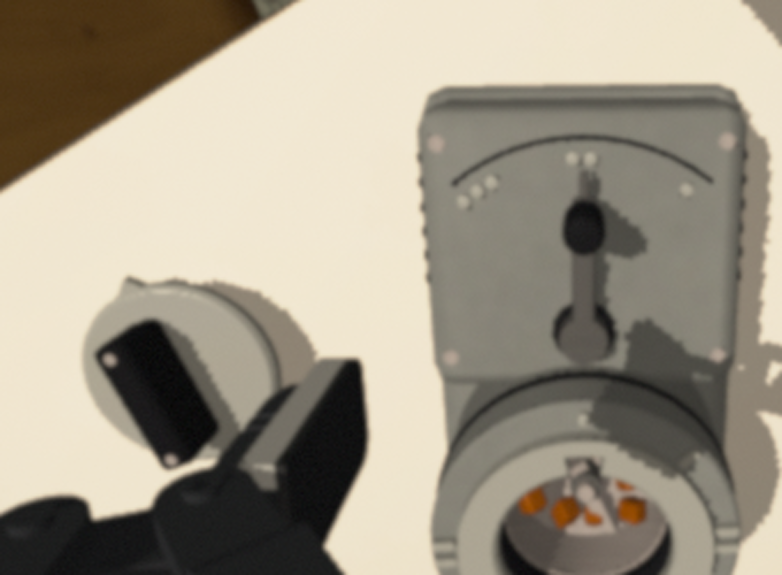

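The lever is at the two-stud mark: arm straight, pivot (583,332) to knob (584,225) in the crop. Next I'll go above the lid.

>>> {"fn": "apply_moves", "kwargs": {
  "targets": [1, -15.7, -31.9, 0, 0, 0, 0, 1, -15.7, -31.9, 0, 0, 0, 0, 1, -15.7, -31.9, 0, 0, 0, 0, 1, -15.7, -31.9, 0, 0, 0, 0, 1, -15.7, -31.9, 0, 0, 0, 0, 1, -15.7, -31.9, 0, 0, 0, 0, 1, 0, 0, 0, 0, 0, -6.5, 1, 0, 0, 0, 0, 0, -6.5, 1, 0, 0, 0, 0, 0, -6.5, 1, 0, 0, 0, 0, 0, 0]
}}

```text
time_s: 4.58
position: [0.5347, 0.083, 0.199]
orientation: [0.782, -3.043, -0.0]
wrist_force: [-0.0, 0.1, -0.4]
opening: 0.0858
```

Run:
```python
from h import *
st(); snap('wrist','w3')
def lid(x,y,a):
    c,s=np.cos(np.radians(a)),np.sin(np.radians(a))
    return [proj('w3',[x+c*u-s*v,y+s*u+c*v,.056]) for u,v in [(.032,.008),(.032,-.008),(-.032,-.008),(-.032,.008)]]
q=np.array(lid(.534,.083,28)); print(q.round(1))
im=cv2.imread('pics/w3.png')
big=cv2.resize(im[150:390,180:460],None,fx=2.5,fy=2.5,interpolation=cv2.INTER_CUBIC)
cv2.polylines(big,[((q-[180,150]+.5)*2.5-.5).astype(np.int32)],True,(0,255,0),1)
cv2.imwrite('pics/w3c.png',big)
```

```text
t 4.5833 p [0.5347 0.083  0.199 ] yawY 118.83 tz [-0.  0. -1.] F [-0.   0.1 -0.4] op 0.0858 j [-0.34  0.33  0.11  1.83 -0.04  0.99  1.86]
[[323.1 219. ]
 [305.8 218.7]
 [306.3 149.6]
 [324.7 149.8]]
```

View pics/w3c.png

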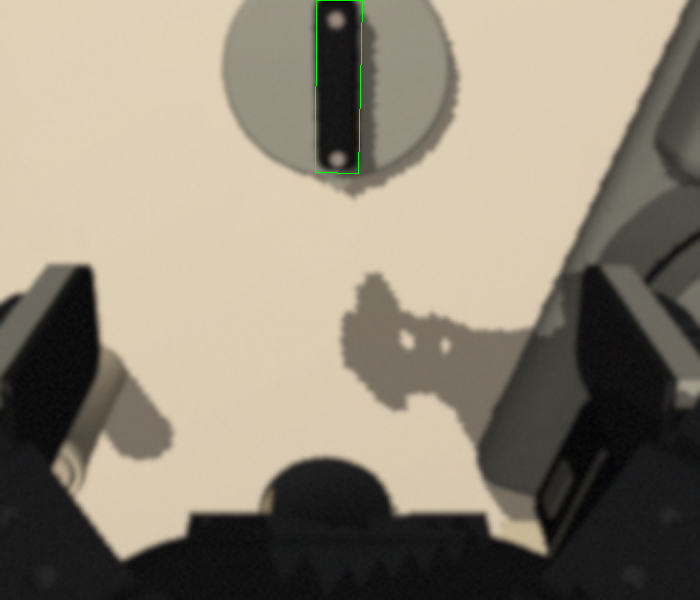

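The model overlay fits the bar within about 2 mm and 1.5°, with screws at crop (336,20) and (338,159). I'll shift 2.4 mm in x, descend and grip.

>>> {"fn": "apply_moves", "kwargs": {
  "targets": [1, 2.4, 0, 30, 0, 0, 0, 1, 0, 0, 30, 0, 0, 0, 1, 0, 0, 30, 0, 0, 0, 1, 0, 0, 30, 0, 0, 0, 1, 0, 0, 25, 0, 0, 0, 1, 0, 0, 15, 0, 0, 0, 1, 0, 0, 10, 0, 0, 0, 1, 0, 0, 0, 0, 0, 0],
  "grip_force": 60
}}

```text
time_s: 5.3
position: [0.5313, 0.082, 0.0275]
orientation: [0.77, -3.043, 0.0]
wrist_force: [-0.4, 0.5, 0.8]
opening: 0.0855
```

>>> {"fn": "apply_moves", "kwargs": {
  "targets": [0.6, 0, 0, 0, 0, 0, 0, 0.4, 0, 0, 0, 0, 0, 0, 0.3, 0, 0, 0, 0, 0, 0, 0.2, 0, 0, 0, 0, 0, 0, 0.1, 0, 0, 0, 0, 0, 0, 0, 0, 0, 0, 0, 0, 0, 0, 0, 0, 0, 0, 0, 0, 0, 0, 0, 0, 0, 0, 0, 0, 0, 0, 0, 0, 0]
}}

```text
invalid input at $.targets: expected a multiple of 7 numbers
```

Run:
```python
from h import *
st()
```

```text
t 5.3 p [0.5313 0.082  0.0275] yawY 118.41 tz [-0.003 -0.001 -1.   ] F [-0.4  0.5  0.8] op 0.0855 j [-0.31  0.56  0.08  1.99 -0.07  0.6   1.89]
```

>>> {"fn": "apply_moves", "kwargs": {
  "targets": [0.6, 0, 0, -1, 0, 0, 0, 0.4, 0, 0, 0, 0, 0, 0, 0.3, 0, 0, 0, 0, 0, 0, 0.2, 0, 0, 0, 0, 0, 0, 0.1, 0, 0, 0, 0, 0, 0, 0, 0, 0, 0, 0, 0, 0, 0, 0, 0, 0, 0, 0, 0, 0, 0, 0, 0, 0, 0, 0, 0, 0, 0, 0, 0, 0, 0]
}}

```text
time_s: 6.05
position: [0.533, 0.0821, 0.031]
orientation: [-0.774, 3.044, 0.0]
wrist_force: [-0.7, -0.6, 6.1]
opening: 0.0147
```

Run:
```python
from h import *
st()
```

```text
t 6.05 p [0.533  0.0821 0.031 ] yawY 118.53 tz [ 0.001  0.    -1.   ] F [-0.7 -0.6  6.1] op 0.0147 j [-0.31  0.55  0.08  1.99 -0.07  0.61  1.89]
```

The lid is gripped (14.7 mm opening). I'll lift it to collar height beside the mill, turn it to the mill's yaw, and measure lid and collar in the same top picture so the calibration bias cancels.

>>> {"fn": "apply_moves", "kwargs": {
  "targets": [0, 0, 0, -15, 0, 0, 0, 0, 0, 0, -20, 0, 0, 0, 0, 0, 0, -20, 0, 0, 0, 0, 0, 0, -20, 0, 0, 0, 0, 0, 0, 0, 0, 0, 6.5, 0, 0, 0, 0, 0, 0, 6.5, 0, 0, 0, 0, 0, 0, 6.5, 0, 0, 0, 0, 0, 0, 0, 0, 0, 0, 0, 0, 0, 0, 0]
}}

```text
invalid input at $.targets: expected a multiple of 7 numbers
```

Run:
```python
from h import *
st(); snap('top','t2')
im=cv2.imread('pics/t2.png')[155:305,265:425]
cv2.imwrite('pics/t2c.png',cv2.resize(im[:110],None,fx=5,fy=5,interpolation=cv2.INTER_CUBIC))
```

```text
t 6.05 p [0.533  0.0821 0.031 ] yawY 118.53 tz [ 0.001  0.    -1.   ] F [-0.7 -0.6  6.1] op 0.0147 j [-0.31  0.55  0.08  1.99 -0.07  0.61  1.89]
```

View pics/t2c.png

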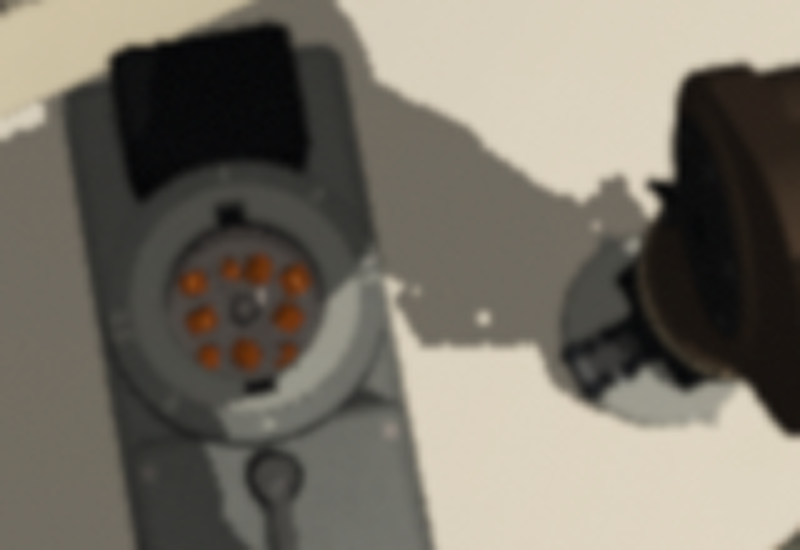

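>>> {"fn": "apply_moves", "kwargs": {
  "targets": [0, 0, 0, -15, 0, 0, 0, 0, 0, 0, -20, 0, 0, 0, 0, 0, 0, -25, 0, 0, 0, 0, 0, 0, -25, 0, 0, 0, 0, 0, 0, -25, 0, 0, 0, 0, 0, 0, 0, 0, 0, 6.5, 0, 0, 0, 0, 0, 0, 6.5, 0, 0, 0, 0, 0, 0, 6.5, 0, 0, 0, 0, 0, 0, 0, 0, 0, 0, 0, 0, 0, 0, 0]
}}

```text
invalid input at $.targets: expected a multiple of 7 numbers
```

Run:
```python
from h import *
st()
def c2(x,y): return 60+(x+.5)/2.3-.5,100+(y+.5)/2.3-.5
print('studF w2',ray('w2',*c2(585,420),.095).round(4),'knob w2',ray('w2',*c2(584,218),.103).round(4), 'pivot w2',ray('w2',*c2(583,335),.074).round(4))
print('gapF w1',ray('w1',316,281,.1).round(4),'coll w1',ray('w1',316,314,.1).round(4))
print('expected studF from top',.4854,.2677)
def c3(x,y): return 180+(x+.5)/2.5-.5,150+(y+.5)/2.5-.5
a,b=ray('w3',*c3(336,20),.056),ray('w3',*c3(338,159),.056); print('screws',a,b,(a+b)/2)
# screws per top, knob per top are (.5579,.0949),(.5107,.071) mid (.5343,.083)
snap('wrist','w4'); snap('scene','s4')
a=cv2.resize(cv2.imread('pics/w4.png')[200:400,150:480],(660,400))
b=cv2.imread('pics/s4.png')[130:330,190:410]
cv2.imwrite('pics/w4c.png',a)
cv2.imwrite('pics/s4c.png',cv2.resize(b,None,fx=3,fy=3,interpolation=cv2.INTER_CUBIC)[:600])
```

```text
t 6.1 p [0.533  0.0821 0.0311] yawY 118.54 tz [ 0.001  0.    -1.   ] F [-0.5 -0.6  6.2] op 0.0147 j [-0.31  0.55  0.08  1.99 -0.07  0.61  1.89]
studF w2 [0.4857 0.2691 0.095 ] knob w2 [0.4064 0.2562 0.103 ] pivot w2 [0.4613 0.2644 0.074 ]
gapF w1 [0.4993 0.2725 0.1   ] coll w1 [0.5352 0.2781 0.1   ]
expected studF from top 0.4854 0.2677
screws [0.51246557 0.07029723 0.056     ] [0.55727236 0.09577144 0.056     ] [0.53486896 0.08303434 0.056     ]
```

View pics/s4c.png

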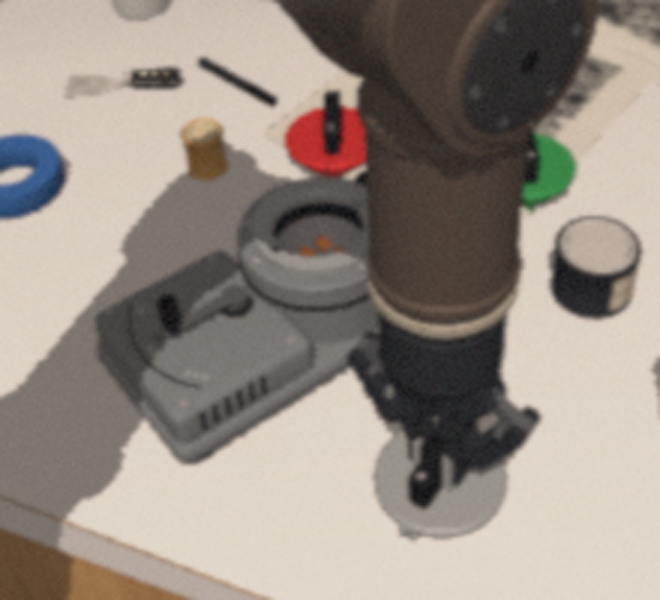

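Both cameras agree on the lid centre (about (.5345,.083)) and on the front stud within 1.5 mm, so the collar is near (.540,.2775). Now I'll lift and turn to the mill's yaw.

>>> {"fn": "apply_moves", "kwargs": {
  "targets": [0, 0, 0, -15, 0, 0, 0, 0, 0, 0, -20, 0, 0, 0, 0, 0, 0, -25, 0, 0, 0, 0, 0, 0, -25, 0, 0, 0, 0, 0, 0, -25, 0, 0, 0, 0, 0, 0, 0, 0, 0, 6.5, 0, 0, 0, 0, 0, 0, 6.5, 0, 0, 0, 0, 0, 0, 6.5, 0, 0, 0, 0, 0, 0, 0]
}}

```text
time_s: 6.95
position: [0.5323, 0.0821, 0.1405]
orientation: [-0.239, 3.132, 0.0]
wrist_force: [-0.7, 0.7, -1.4]
opening: 0.0149
```

Run:
```python
from h import *
to(.5386,.2775)
```

```text
t 6.95 p [0.5323 0.0821 0.1405] yawY 98.74 tz [ 0.  0. -1.] F [-0.7  0.7 -1.4] op 0.0149 j [-0.39  0.39  0.19  1.91 -0.1   0.85  1.57]
tool shift mm [-35.9 192.2   0. ]
```

>>> {"fn": "apply_moves", "kwargs": {
  "targets": [0, 0, 0, -18, 0, 0, 0, 0, -6, 32, 0, 0, 0, 0, 0, -6, 32, 0, 0, 0, 0, 0, -6, 32, 0, 0, 0, 0, 0, -6, 32, 0, 0, 0, 0, 0, -6, 32, 0, 0, 0, 0, 0, -6, 32, 0, 0, 0, 0, 0, 0, 0, 0, 0, 0, 0, 0, 0, 0, 0, 0, 0, 0]
}}

```text
time_s: 7.7
position: [0.5369, 0.2799, 0.1577]
orientation: [0.26, -3.13, -0.001]
wrist_force: [-1.1, -1.6, -1.0]
opening: 0.0147
```

Run:
```python
from h import *
to(.5386,.2775); snap('wrist','w5'); snap('scene','s5')
print(proj('w5',[.54,.2777,.1]),proj('s5',[.54,.2777,.1]))
a=cv2.imread('pics/w5.png')[200:400,160:480]
b=cv2.imread('pics/s5.png')[150:270,220:380]
cv2.imwrite('pics/c5.png',np.vstack([cv2.resize(a,(480,300)),cv2.resize(b,(480,300),interpolation=cv2.INTER_CUBIC)][::-1]) if 0 else np.hstack([cv2.resize(a,(384,240)),cv2.resize(b,(400,300),interpolation=cv2.INTER_CUBIC)[:240]]))
cv2.imwrite('pics/s5c.png',cv2.resize(b,(800,600),interpolation=cv2.INTER_CUBIC))
```

```text
t 7.7 p [0.5369 0.2799 0.1577] yawY 99.5 tz [-0.001  0.    -1.   ] F [-1.1 -1.6 -1. ] op 0.0147 j [-0.68  0.47  0.15  1.72 -0.09  0.96  1.25]
tool shift mm [-1.3 -2.7 -0. ]
[309.87369644 222.63990126] [295.12018916 202.54286517]
```

View pics/s5c.png

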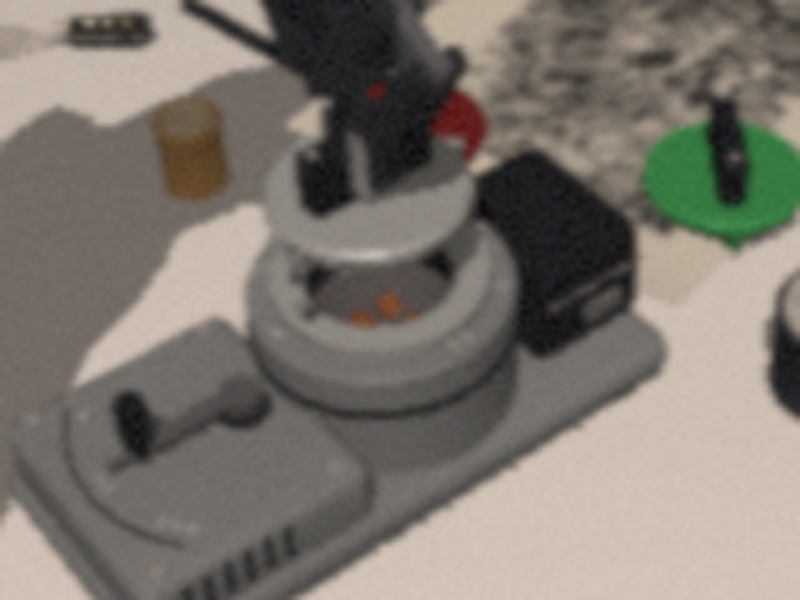

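View pics/w5.png

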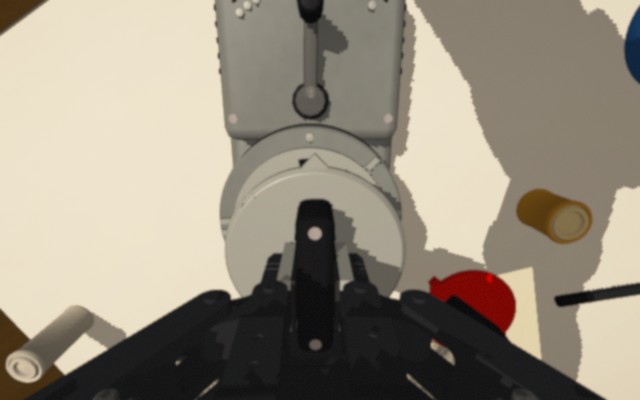

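The wrist view shows the lid nose at (316,155), the front stud at (309,137), and bar screws at (315,233) and (315,344). The lid sits about 3 mm to the tool's +y, and its yaw is aligned. I'll get the relative offset from this one picture.

Run:
```python
from h import *
s,M=st()
a,b=ray('w5',315,233,.1827),ray('w5',315,344,.1827); L=(a+b)/2
n=ray('w5',316,154,.1497); print('screw span',np.linalg.norm(a-b),'lid',L.round(4),'nose tip',n.round(4))
u=np.array([np.cos(np.radians(9.2)),np.sin(np.radians(9.2)),0])
S=ray('w5',309,137,.095); P=ray('w5',310,101,.074)
print('stud',S,'pivot',P)
C1=S+.056*u; C2=P+.078*u; print('collar',C1[:2],C2[:2])
for C in (C1,C2): print('tool shift',(M.T@(C-L)*1000).round(1))
print('noseDist',np.linalg.norm((n-L)[:2]))
```

```text
t 7.8 p [0.5377 0.2764 0.158 ] yawY 99.16 tz [-0.001 -0.001 -1.   ] F [ 0.5 -0.2 -1. ] op 0.0149 j [-0.67  0.47  0.16  1.72 -0.09  0.96  1.25]
screw span 0.05136453579553126 lid [0.5382 0.2807 0.1827] nose tip [0.4877 0.2727 0.1497]
stud [0.48626608 0.26832182 0.095     ] pivot [0.46512859 0.26520743 0.074     ]
collar [0.54154571 0.27727517] [0.54212522 0.27767816]
tool shift [-2.8 -3.8 87.7]
tool shift [ -3.5  -3.5 108.7]
noseDist 0.051083329957179915
```

>>> {"fn": "apply_moves", "kwargs": {
  "targets": [0, 0, 0, 0, 0, 0, 0, 0, 0, 0, 0, 0, 0, 0, 0, 0, 0, 0, 0, 0, 0, 0, 0, 0, 0, 0, 0, 0]
}}

```text
time_s: 8.13
position: [0.538, 0.2766, 0.1584]
orientation: [-0.247, 3.132, -0.0]
wrist_force: [0.6, 0.2, -1.5]
opening: 0.0149
```

Run:
```python
from h import *
to(.5397,.2772)
```

```text
t 8.1333 p [0.538  0.2766 0.1584] yawY 99.0 tz [ 0. -0. -1.] F [ 0.6  0.2 -1.5] op 0.0149 j [-0.67  0.47  0.16  1.72 -0.09  0.96  1.24]
tool shift mm [-1.8  0.4  0. ]
```

>>> {"fn": "apply_moves", "kwargs": {
  "targets": [0, -1.8, 0.4, 8, 0, 0, 0, 0, 0, 0, 8, 0, 0, 0, 0, 0, 0, 6, 0, 0, 0, 0, 0, 0, 3, 0, 0, 0, 0, 0, 0, 3, 0, 0, 0, 0, 0, 0, 3, 0, 0, 0, 0, 0, 0, 2, 0, 0, 0, 0, 0, 0, 0, 0, 0, 0]
}}

```text
time_s: 8.8
position: [0.5394, 0.2779, 0.1249]
orientation: [0.248, -3.131, 0.0]
wrist_force: [0.3, 0.8, -1.6]
opening: 0.015
```

Run:
```python
from h import *
s,M=st(); print(s['wrist_torque'])
```

```text
t 8.8 p [0.5394 0.2779 0.1249] yawY 99.05 tz [-0. -0. -1.] F [ 0.3  0.8 -1.6] op 0.015 j [-0.67  0.51  0.15  1.75 -0.09  0.89  1.25]
[-2.88605355e-02  3.23257557e-02 -2.51311870e-05]
```

No contact and 6 mm inside, so I'll continue to the seat at about 0.112.

>>> {"fn": "apply_moves", "kwargs": {
  "targets": [0, 0, 0, 3, 0, 0, 0, 0, 0, 0, 3, 0, 0, 0, 0, 0, 0, 3, 0, 0, 0, 0, 0, 0, 2, 0, 0, 0, 0, 0, 0, 1.5, 0, 0, 0, 0, 0, 0, 0.5, 0, 0, 0, 0, 0, 0, 0, 0, 0, 0, 0, 0, 0, 0, 0, 0, 0]
}}

```text
time_s: 9.47
position: [0.5396, 0.278, 0.1124]
orientation: [-0.248, 3.132, 0.0]
wrist_force: [0.7, -0.2, -1.3]
opening: 0.0148
```

Run:
```python
from h import *
s,M=st(); print(s['wrist_torque'])
```

```text
t 9.4667 p [0.5396 0.278  0.1124] yawY 99.04 tz [ 0.  0. -1.] F [ 0.7 -0.2 -1.3] op 0.0148 j [-0.67  0.52  0.15  1.76 -0.1   0.86  1.25]
[0.0426637  0.03304479 0.00640937]
```

>>> {"fn": "apply_moves", "kwargs": {
  "targets": [0, 0, 0, 0.7, 0, 0, 0, 0, 0, 0, 0.7, 0, 0, 0, 0, 0, 0, 0, 0, 0, 0, 0, 0, 0, 0, 0, 0, 0]
}}

```text
time_s: 9.8
position: [0.5397, 0.2781, 0.1121]
orientation: [-0.248, 3.131, 0.001]
wrist_force: [-3.1, -2.2, 10.4]
opening: 0.0148
```

Run:
```python
from h import *
s,M=st(); print(s['wrist_torque'])
```

```text
t 9.8 p [0.5397 0.2781 0.1121] yawY 99.05 tz [ 0.001  0.001 -1.   ] F [-3.1 -2.2 10.4] op 0.0148 j [-0.67  0.52  0.15  1.76 -0.1   0.86  1.25]
[-0.44802559  0.76384401  0.0214058 ]
```

Seated: TCP z .112 as predicted, 10 N contact. I'll turn clockwise (+z tool) in stages.

>>> {"fn": "apply_moves", "kwargs": {
  "targets": [0, 0, 0, -0.3, 0, 0, 0, 0, 0, 0, 0, 0, 0, 0, 0, 0.1, 0.1, 0, 0, 0, 4, 0, 0.1, 0.1, 0, 0, 0, 5, 0, 0.1, 0.2, 0, 0, 0, 5, 0, 0.1, 0.2, 0, 0, 0, 5, 0, 0.1, 0.2, 0, 0, 0, 5, 0, 0, 0, 0, 0, 0, 0, 0, 0, 0, 0, 0, 0, 0],
  "grip_force": 80
}}

```text
time_s: 10.55
position: [0.5401, 0.2786, 0.1122]
orientation: [0.41, 3.113, 0.001]
wrist_force: [-0.2, -1.7, 6.6]
opening: 0.0145
```

Run:
```python
from h import *
s,M=st(); print(s['wrist_torque'])
```

```text
t 10.55 p [0.5401 0.2786 0.1122] yawY 74.98 tz [ 0.002  0.    -1.   ] F [-0.2 -1.7  6.6] op 0.0145 j [-0.74  0.53  0.26  1.77 -0.17  0.86  0.9 ]
[-0.49096932  0.08896832 -0.11498315]
```

>>> {"fn": "apply_moves", "kwargs": {
  "targets": [0, 0.1, 0.2, 0, 0, 0, 5, 0, 0, 0.1, 0, 0, 0, 5, 0, 0, 0.1, 0, 0, 0, 5, 0, 0, 0.1, 0, 0, 0, 5, 0, 0, 0, 0, 0, 0, 4, 0, 0, 0, 0, 0, 0, 0, 0, 0, 0, 0, 0, 0, 0, 0, 0, 0, 0, 0, 0, 0, 0, 0, 0, 0, 0, 0, 0, 0, 0, 0, 0, 0, 0, 0]
}}

```text
time_s: 11.38
position: [0.54, 0.2788, 0.1121]
orientation: [1.048, 2.96, 0.001]
wrist_force: [-0.9, -3.8, 7.3]
opening: 0.0145
```

Run:
```python
from h import *
s,M=st(); print(s['wrist_torque'],s['qvel'].round(3)); snap('wrist','w6')
```

```text
t 11.3833 p [0.54   0.2788 0.1121] yawY 51.01 tz [ 0.001  0.    -1.   ] F [-0.9 -3.8  7.3] op 0.0145 j [-0.82  0.54  0.37  1.77 -0.25  0.87  0.55]
[-0.69624961  0.28576113 -0.04977404] [-0.001  0.001  0.001 -0.001 -0.001  0.001 -0.001]
```

View pics/w6.png

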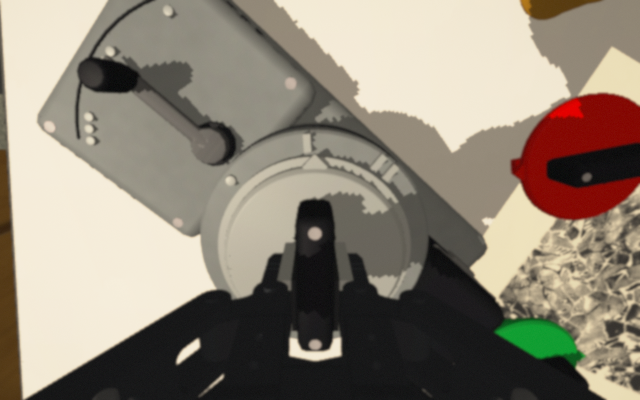

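The nose at (316,158) is just past the single bar (308,141), as the ring lag requires. I'll check the lever numerically before handing in.

Run:
```python
from h import *
k=ray('w6',89,73,.103);p=ray('w6',212,143,.074);d=k-p
print(k.round(4),p.round(4),'lever',.6+np.arctan2(-d[1],-d[0])-np.radians(9.1), np.linalg.norm(d[:2]))
a,b=ray('w6',315,233,.168),ray('w6',315,344,.168);print('lid',((a+b)/2).round(4)); st()
```

```text
[0.4132 0.2573 0.103 ] [0.4651 0.2683 0.074 ] lever 0.6500803029659951 0.05308198204284311
lid [0.5258 0.2913 0.168 ]
t 11.4333 p [0.54   0.2788 0.1122] yawY 51.01 tz [ 0.001  0.    -1.   ] F [-1.8 -1.8  6.6] op 0.0145 j [-0.82  0.54  0.37  1.77 -0.25  0.87  0.55]
```

Run:
```python
from h import *
a,b=ray('w6',315,233,.137),ray('w6',315,344,.137);print('lid',((a+b)/2).round(4)); st()
env.hand_in()
```

```text
lid [0.5412 0.2789 0.137 ]
t 11.4333 p [0.54   0.2788 0.1122] yawY 51.01 tz [ 0.001  0.    -1.   ] F [-1.8 -1.8  6.6] op 0.0145 j [-0.82  0.54  0.37  1.77 -0.25  0.87  0.55]
the job is handed in; nothing more can be done
```

I handed the job in at about 11.4 s of the 61 s allowed. The lid is held at the pulse mark and the speed lever is on the middle mark; the hand-in reported no verdict.

- **Lever:** I closed the fingers around the knob's speed-2 position, which pushed the knob there. Two wrist pictures put it at about 0.59 and 0.65 rad (allowed 0.48 to 0.72).
- **Lid in the collar:** I gripped the grey lid by its bar and lowered it into the collar without catching. It stopped at the expected height (TCP z 0.112) with 10 N of contact.
- **Turn:** I turned the lid 48° clockwise, to allow for the ring's lag, and stopped there. The last picture shows its nose just past the single bar, well short of the double bar. The ring angle itself is not measured; it should be close to 45°.
- **At hand-in:** The arm was still and upright, gripping at 80 N, and the lid was about 1 mm from my collar estimate. That estimate itself varied by about 2 mm between cameras.

**Errors and disagreements:**
- A few move calls were refused for a wrong count of numbers, which moved nothing.
- My first lid-centre check used the wrong bar height, gave a wrong position, and was redone.
- I took no closing pictures of the jar, talc and ink, but the arm never went near them.

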